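# Free the carton of yellow sweets

### The job

Two ratchet clamps on the sweet-shop counter each hold a carton of sweets. Free the carton of yellow sweets: lift the red pawl of its clamp up out of the teeth by its knob, and leave it up, then draw the toothed bar back by its black upright grip, away from the carton, by about 65 mm, and let go. Leave the clamp of the blue sweets, the jar and the scoop alone.

Things in the scene. Friction and masses are not known exactly. Their poses are not given: they have to be found in the camera images.
- yellow_knob (a point): centre of the red knob on the yellow clamp's pawl: cylinder 22 mm diameter, 24 mm long, axis y level across the bar, about 70 mm above the counter. With the pawl down, x points along the bar to the carton and the hinge (parallel to y) lies 60 mm behind (-x) and 30 mm below, so it swings up and back to 106 mm high, 70 mm farther back. Parts beside it stay below 50 mm.
- yellow_grip (a point): centre of the black upright grip on the robot's end of the yellow clamp's toothed bar, 155 mm behind the knob, 56 mm above the counter: 24 mm along the bar (x, to the carton), 20 mm across (y), top 26 mm above this point, bar top 32 mm below. The 24 mm wide, about 0.35 kg bar slides lightly along x in a fixed guide: drawn back (-x) a few mm with the pawl down, 80 mm to a stop with it up.
- yellow_pawl (a joint): angle of the yellow clamp's pawl: 0 down in the teeth (start), 1.25 rad fully up (stop); it is clear of the teeth from about 0.3 rad. Its hinge is stiff, so it stays where it is left; lifting at the knob takes about 3 N.
- blue_grip (a point): the same grip on the other clamp, holding the carton of blue sweets; leave alone
- blue_pawl (a joint): pawl angle of that other clamp, 0 down; leave alone
- jar: bystander: closed amber jar with a red cap, 72 mm in diameter, 110 mm high; origin at the centre of its underside
- scoop: bystander: aluminium sweet scoop with a wooden handle, 175 mm long, 61 mm wide, 32 mm high; lies along its x axis, origin where handle and blade meet, on the counter

How it is judged:
By the outcome, as a careful person would: the job done as asked, in the order asked, and still so for the second after the job is handed in, with the robot touching nothing.
It also fails if it takes over 43 s, if anything falls off the work surface, if the arm or the gripper's body presses on something with over 40 N, if the wrist force passes 120 N, or if a joint passes its speed limit or range.

### The arm

A 7-joint arm with a two-finger parallel gripper is mounted at the origin on the work surface. World frame = base frame: x ahead of the robot, y to its left, z up, the work surface at z = 0. Lengths are in m, angles in rad, forces in N, time in s.
With the tool pointing down it reaches from about 0.4 to 0.85 m from the base axis. Payload 4.5 kg.
Tool frame: the origin (TCP) lies between the finger pads; the fingertips stand 22 mm ahead of it and the grasp point (between the pads) lies 3 mm ahead of it; z points along the fingers, y is the direction in which the jaws open and shut (so a half turn about z gives the same grasp; the last joint's range is limited). The gripper opens to 85 mm and grips with 20 to 120 N. Pads are 22 mm wide; open, the fingers measure 114 mm over their backs; the gripper's body (76 mm by 85 mm) begins 54 mm behind the grasp point. The pads swing forward as they close: fully open they stand 13 mm farther back than shut.
Start: joints at [-1.104, 0.689, -0.195, 1.565, 0.157, 0.902, -0.215], TCP at [0.262, 0.567, 0.253] pointing down, gripper open.
Joint ranges: [-3.01, 3.01], [-0.46, 2.08], [-1.47, 1.51], [0.13, 2.56], [-1, 4.14], [0.04, 2.09], [-2.66, 2.66]. Speed limits (rad/s): [2.57, 2.57, 3.14, 3.14, 3.14, 3.14, 3.14].

### API

Orientations are given as a unit quaternion [w, x, y, z].
In Python, from rig import ctrl, jaws, kin, sensors, get_image, camera_params gives the robot as it stands. Calls block until the motion is done:
- ctrl.move_pose(position, orientation): joint-space move of the TCP to a pose.
- ctrl.movel(position, attitude=None, speed=0.15, max_force=None): straight line of the TCP; attitude=None keeps the orientation; speed is the mean speed in m/s. With max_force (N) it stops when the force on the tool has changed by that much, and returns True; else False.
- ctrl.move_j(angles): joint-space move.
- jaws.grip(opening, effort=None): finger opening in m; effort is the grip in N (None keeps the last); returns when the fingers have stopped.
- ctrl.wait(seconds).
- kin.solve_ik(position, orientation): joint angles nearest the present ones, or None.
- sensors.get_obs(): the state.
- get_image(name): name is "side" or "top"; returns the picture (480x640x3 uint8, blue, green, red); there is no depth.
- camera_params(name): a dict with "intrinsics" (3x3 intrinsics, pixels), "extrinsics" (4x4, takes a point from world to camera coordinates). Camera axes: x right, y down, z forward; pixel columns grow to the right and rows downward; lengths in m; the calibration is good to about 2 mm. A picture is of the moment at which its call begins. camera_params takes no time and is no camera call.
A pose or a line that the arm cannot do raises ctrl.PlanningError and nothing moves.
- ctrl.sign_off(): hands the job in, once; it reports no verdict.
The state is a dict: "t": time; "joint_positions": joint angles; "joint_velocities": joint speeds; "joint_efforts": joint torques, N m; "tcp_pos": TCP position; "orientation": TCP orientation; "ft_force": force on the tool from outside, world axes, zero at the start; "torque": the same for the moment, N m; "gripper_width": finger opening in m.
Only numpy, scipy, OpenCV 4.12 (cv2) and the standard library are available. Lean on these libraries where they do the work, as an engineer would, in place of code of your own. Each camera call takes 0.05 s, during which the arm holds its last target. There are 200 camera calls.

## Working session

There is one attempt and no reset: what is moved stays moved. The work goes in short steps, each a Python script; the robot and the scene stay as the last script left them, time stands still between calls to the robot, and variables do not carry over. Pictures are saved under pics/ and viewed, about 8 in all and at most 12, crops included, and the job is handed in when it is done.

```bash
mkdir -p pics
python3 - <<'E'
from rig import *
import cv2
for n in ("top","side"):
    cv2.imwrite(f"pics/{n}0.png",get_image(n)); p=camera_params(n); print(n,p["intrinsics"],p["extrinsics"])
E
```

```text
top [[535.81044411   0.         322.99985746]
 [  0.         535.81044411 254.45978939]
 [  0.           0.           1.        ]] [[ 0.01825615 -0.9996899   0.01693545 -0.02521714]
 [-0.9889692  -0.02054539 -0.14668949  0.59786111]
 [ 0.14699194 -0.01407065 -0.98903761  1.02403724]
 [ 0.          0.          0.          1.        ]]
side [[513.19545286   0.         319.45523621]
 [  0.         513.19545286 245.20616684]
 [  0.           0.           1.        ]] [[ 0.90959406 -0.41543106 -0.00746277 -0.50511006]
 [-0.32093405 -0.69105689 -0.64764319  0.22057737]
 [ 0.2638939   0.59148746 -0.76190721  1.11055335]
 [ 0.          0.          0.          1.        ]]
```

View pics/top0.png

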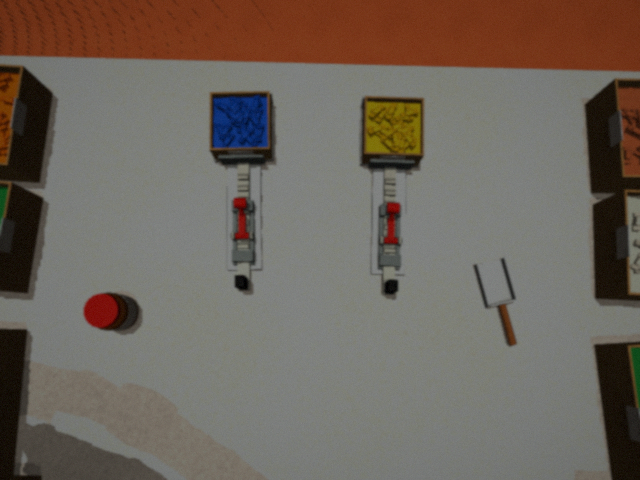

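View pics/side0.png

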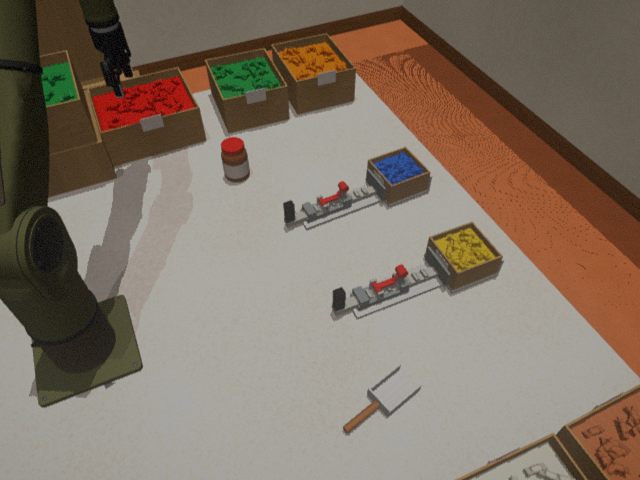

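The yellow clamp is on the right in the top view (knob ~(393,208), grip ~(391,286)) and is the nearer one in the side view (knob ~(402,272), grip ~(338,299)). I'll enlarge both for accurate pixel positions.

Run:
```python
import cv2,numpy as np
a=cv2.imread("pics/top0.png")[190:300,350:430]; b=cv2.imread("pics/side0.png")[250:325,320:430]
a=cv2.resize(a,None,fx=5,fy=5,interpolation=cv2.INTER_CUBIC); b=cv2.resize(b,None,fx=3.6,fy=3.6,interpolation=cv2.INTER_CUBIC)
c=np.zeros((550,800,3),np.uint8); c[:,:400]=a; c[:b.shape[0],400:400+b.shape[1]]=b
cv2.imwrite("pics/crop1.png",c)
```

```text
(no output)
```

View pics/crop1.png

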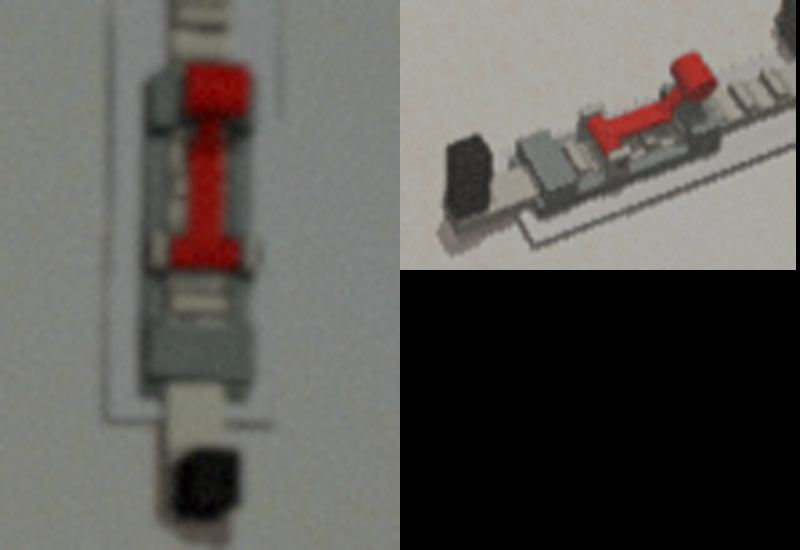

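The crop shows the pawl down. In full-image pixels, the knob centre is at (393.6,207.6) in the top view and (401.7,271.1) in the side view. The grip is at (391.2,286.8) and (339.2,299.2).

```bash
cat > h.py <<'E'
from rig import *
import numpy as np, cv2
def P(n):
    p=camera_params(n); return p["intrinsics"]@p["extrinsics"][:3]
def tri(t,s):
    X=cv2.triangulatePoints(P("top"),P("side"),np.float64(t).reshape(2,1),np.float64(s).reshape(2,1)).ravel(); return X[:3]/X[3]
def proj(n,X):
    q=P(n)@np.append(X,1); return q[:2]/q[2]
def plane(n,uv,z):
    M=P(n); A=np.c_[M[:,0],M[:,1],M[:,2]*z+M[:,3]]; q=np.linalg.solve(A,[*uv,1]); return q[:2]/q[2]
E
python3 - <<'E'
from h import *
k=((393.6,207.6),(401.7,271.1)); g=((391.2,286.8),(339.2,299.2))
K=tri(*k);G=tri(*g);print(K,G,np.linalg.norm((K-G)[:2]),np.degrees(np.arctan2(*(K-G)[1::-1])))
for (a,b),X,z in((k,K,.07),(g,G,.056)):
    print(proj("top",X)-a,proj("side",X)-b,plane("top",a,z),plane("side",b,z))
o=sensors.get_obs();print(o["orientation"],o["t"])
E
```

```text
[ 0.69034269 -0.15075346  0.06998281] [ 0.53554435 -0.1487539   0.05123522] 0.15481124696591744 -0.7400597200378474
[-0.09255214  0.26824281] [ 0.26284639 -0.07069749] [ 0.69088547 -0.15093475] [ 0.6896989  -0.15068929]
[-0.02272885  0.06973439] [ 0.07052301 -0.01334308] [ 0.53525387 -0.14811662] [ 0.5338673  -0.15160591]
[-1.46090411e-04  2.14688298e-01  9.76682250e-01 -8.34244008e-04] 0.1
```

The measurements agree with the description: knob height 70 mm, grip–knob distance 154.8 mm, bar nearly along +x. Next I grasp the knob by its ends (jaws along y) and swing it up its arc.

Run:
```python
from h import *
Q=[0,0,1,0]; K=np.array([.690,-.1507,.070]); G=np.array([.5345,-.1498,.056])
for p in (K+[0,0,.12],K+[0,0,.006],K+[-.07,0,.042],G+[0,0,.1],G+[-.07,0,.007]):
    for q in ([0,0,1,0],[0,1,0,0]): print(q[1],np.round(kin.solve_ik(p,q),2))
jaws.grip(.055,20)
ctrl.move_pose(K+[0,0,.12],Q)
print("contact",ctrl.movel(K+[0,0,.006],speed=.08,max_force=6))
jaws.grip(.0,20)
o=sensors.get_obs();print(o["tcp_pos"],o["orientation"],o["ft_force"],o["gripper_width"],o["t"])
for n in ("top","side"): cv2.imwrite(f"pics/{n}1.png",get_image(n))
c=np.hstack([cv2.imread("pics/top1.png")[140:340,300:500],cv2.imread("pics/side1.png")[160:360,280:480]])
cv2.imwrite("pics/crop2.png",cv2.resize(c,None,fx=2,fy=2))
```

```text
0 [ 0.36  0.9  -0.44  1.34  0.41  0.99  1.41]
1 [-0.06  0.92  0.45  1.37 -0.44  0.96 -1.08]
0 [ 0.4   1.06 -0.53  1.39  0.62  0.86  1.26]
1 [-0.02  1.04  0.36  1.42 -0.46  0.76 -1.06]
0 [ 0.44  0.93 -0.52  1.62  0.61  0.76  1.21]
1 [-0.01  0.92  0.34  1.65 -0.45  0.66 -1.01]
0 [ 0.48  0.78 -0.5   1.86  0.58  0.66  1.2 ]
1 [-0.    0.77  0.33  1.88 -0.43  0.56 -0.96]
0 [ 0.56  0.92 -0.57  2.09  1.14  0.49  0.67]
1 [ 0.17  0.87  0.08  2.11 -0.36  0.18 -1.  ]
contact False
[ 0.69029814 -0.14861956  0.07669575] [ 2.81198899e-04 -3.27648343e-04  9.99999029e-01  1.32475022e-03] [-1.67573765  4.43548333  4.40009321] 0.023630062175197447 5.4
```

View pics/crop2.png

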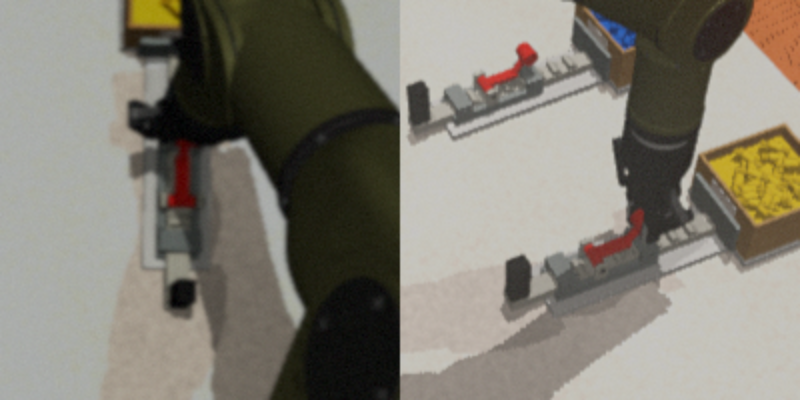

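The knob is held by its ends: the width reads 23.6 mm, close to the 24 mm length. The crop shows the fingers around the knob at about (645,225) and clear of the guide. Now the arc up to about 1.12 rad.

Run:
```python
from h import *
H=np.array([.6303,.040]); a0=np.arctan2(.03,.06); r=np.hypot(.03,.06)
for th in np.linspace(.14,1.12,8):
    ctrl.movel([H[0]+r*np.cos(a0+th),-.148,H[1]+r*np.sin(a0+th)+.0065],speed=.05)
    o=sensors.get_obs();print(round(th,2),o["tcp_pos"].round(4) if hasattr(o["tcp_pos"],'round') else o["tcp_pos"],np.round(o["ft_force"],1),round(o["gripper_width"],4),o["t"])
jaws.grip(.055)
p=np.array(sensors.get_obs()["tcp_pos"])
ctrl.movel(p+[0,0,.08],speed=.12)
ctrl.movel([.47,-.149,.21],speed=.2)
o=sensors.get_obs();print(np.round(o["ft_force"],1),o["t"])
for n in ("top","side"): cv2.imwrite(f"pics/{n}2.png",get_image(n))
c=np.hstack([cv2.imread("pics/top2.png")[140:340,300:500],cv2.imread("pics/side2.png")[160:360,280:480]])
cv2.imwrite("pics/crop3.png",cv2.resize(c,None,fx=2,fy=2))
```

```text
0.14 [ 0.6851 -0.1485  0.0847] [ 0.5  1.8 -1.2] 0.0232 5.85
0.28 [ 0.6789 -0.1484  0.0921] [-0.4  1.1 -0.7] 0.0232 6.1917
0.42 [ 0.6721 -0.1483  0.0986] [-1.3  1.1 -2. ] 0.0239 6.5333
0.56 [ 0.6646 -0.1482  0.1041] [-0.5 -0.3 -2.8] 0.0233 6.875
0.7 [ 0.6566 -0.1482  0.1086] [ 0.4  0.8 -1.4] 0.0239 7.2167
0.84 [ 0.6481 -0.1481  0.1119] [ 1.1 -0.5 -1. ] 0.0236 7.5583
0.98 [ 0.6392 -0.148   0.1139] [ 2.9 -0.1  2.5] 0.0239 7.9
1.12 [ 0.63   -0.1479  0.1145] [1.6 0.3 7.1] 0.0235 8.2417
[ 0.   0.9 -0.6] 10.4083
```

View pics/crop3.png

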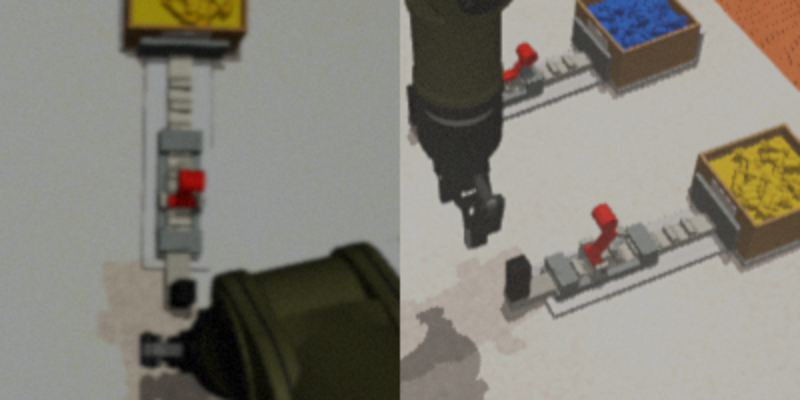

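The pawl stands up on its own, with the knob at ~(603,215) in the side half of the crop, and the bar hasn't moved. Now the grip, using y ≈ -0.1485 as the knob grasp indicated.

Run:
```python
from h import *
G=np.array([.5345,-.1487,.060])
def s(m): o=sensors.get_obs();print(m,np.round(o["tcp_pos"],4),np.round(o["ft_force"],1),round(o["gripper_width"],4),o["t"])
ctrl.movel(G+[0,0,.12],speed=.12)
print("contact",ctrl.movel(G,speed=.08,max_force=6))
jaws.grip(0,25); s("held")
p=np.array(sensors.get_obs()["tcp_pos"])
st=ctrl.movel(p+[-.066,.0003,0],speed=.04,max_force=20); s(f"drawn {st}")
jaws.grip(.05); s("open")
p=np.array(sensors.get_obs()["tcp_pos"])
ctrl.movel(p+[0,0,.12],speed=.1)
o=sensors.get_obs()
ctrl.move_pose([.38,.25,.30],[0,0,1,0]); s("away")
for n in ("top","side"): cv2.imwrite(f"pics/{n}3.png",get_image(n))
c=np.hstack([cv2.imread("pics/top3.png")[140:340,300:500],cv2.imread("pics/side3.png")[160:360,280:480]])
cv2.imwrite("pics/crop4.png",cv2.resize(c,None,fx=2,fy=2))
```

```text
contact False
held [ 0.5346 -0.1486  0.0603] [0.1 0.3 2.8] 0.0193 13.3
drawn False [ 0.4684 -0.1484  0.0602] [1.  0.1 0.1] 0.0198 15.1
open [ 0.4681 -0.1484  0.0602] [-0.6 -0.5  0.6] 0.0502 15.5
away [0.3806 0.2487 0.2996] [-0.2 -0.6 -0.2] 0.0502 18.4167
```

View pics/crop4.png

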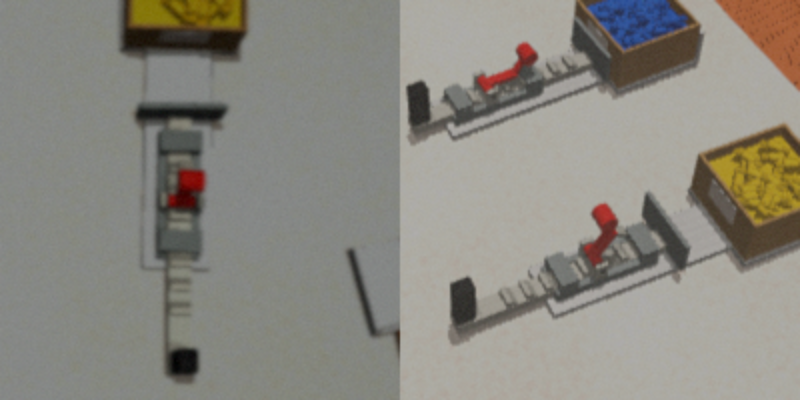

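The bar is drawn back, with the grip at (392,320.5) in the top view and (311,310) in the side view. The pawl is still up, the carton is free and the blue clamp looks unchanged. One numeric check, then I hand in.

Run:
```python
from h import *
print("grip",tri((392,320.5),(311,310)),"knob",tri((396.5,230.5),(381.5,267.5)))
for n,R in (("top",dict(scoop=(250,350,465,525))),("side",dict(jar=(130,190,212,260),blue=(140,240,275,435),scoop=(360,440,335,430)))):
    a,b=cv2.imread(f"pics/{n}0.png"),cv2.imread(f"pics/{n}3.png")
    for k,(r0,r1,c0,c1) in R.items():
        print(n,k,cv2.phaseCorrelate(*[cv2.cvtColor(i[r0:r1,c0:c1],6).astype(np.float32) for i in(a,b)]))
ctrl.sign_off(); print(sensors.get_obs()["t"])
```

```text
grip [ 0.46871913 -0.14973878  0.05291339] knob [ 0.63574128 -0.14986436  0.11177285]
top scoop ((0.01578370987578026, -0.05676502749857093), 1.152135256767273)
side jar ((0.006987308902395739, -0.005836697535045232), 0.9422199765841166)
side blue ((-0.01979237874873263, 0.025680410511085938), 0.991541767001152)
side scoop ((-0.038780356837804675, -0.025720620948391115), 1.0355479108790557)
the job is handed in; nothing more can be done
the job is handed in; nothing more can be done
```

The carton of yellow sweets is free. I lifted its pawl by the knob to about 1.1 rad and it has stayed up. I then drew the bar back by its grip, let go, moved the arm away and handed in.

- **Bar:** the arm moved the grip back 66 mm. The camera put the grip at x = 0.469 m, against about 0.535 m at the start, so they agree.
- **Pawl:** the last pictures show it standing up. The camera put the knob at x = 0.636 m and about 0.11 m high. That is about 6 mm from the 0.630 m the gripper reached, and a few mm higher than the described arc allows, which I put down to picking the pixels by eye. Either way it is well clear of the teeth.
- **Left alone:** the blue clamp, jar and scoop shifted less than 0.1 pixel between the first and last pictures.
- **Time and force:** the clock read 18.4 s before the last pictures, against the 43 s limit. The wrist force readings I took stayed below about 8 N.

No check failed. The clock could not be read after hand-in.

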